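# Clip the pan thermometer onto the green saucepan

## Task

Pick up the red thermometer clip by squeezing its two handles together so that its jaws open, lower the open jaws astride the rim of the green saucepan, anywhere on the rim clear of the pan's handle, and let go so that the jaws spring shut on the wall and the clip sits upright and well down on the rim. Leave the yellow bag clip standing where it is.

Things in the scene. Friction and masses are not known exactly. Their poses are not given: they have to be found in the camera images.
- thermo_clip: Red sprung clip, 85 g, with white display pod (22 mm wide, clear of the fingers) on its +x side. 95 mm tall, 30 wide along x; stands on its shut jaw tips, handles up. Origin: between the jaw tips, underside; z up; jaws and handles move along y. Hinge pin 52 mm up. Flat handles splay upward in a V: outer faces 54 mm apart at the top, 48 at 82 mm up (where to centre the squeeze, from above).
- thermo_jaw (a joint): Red clip's jaw opening, rad per half: 0 shut, about 0.05 clamped on the pan's wall, 0.32 stop. Springs shut. 8 to 10 N per finger at 82 mm up reaches the stop: handles upright, 26 mm apart outside, jaw tips gaping 30 mm and 3 to 5 mm higher. Grip with 20 N or more to hold it open. Tips: black rubber pads 13 mm tall, clear throat above them to 45 mm.
- saucepan: Lime green saucepan on its own thin cork mat; fixed. Origin: on its axis at the worktop. Outside diameter 176 mm, upright wall 5 mm thick (mid-wall radius 85.5), rim 93 mm above the origin, empty. Black handle along its +x, below the rim, to 210 mm from the axis. Beside it a white casserole of the same size, with two loop handles, is not the one.
- bag_clip: Bystander: yellow bag clip, same shape and size as the red one but without display, standing upright; origin between its jaw tips at the underside.

How it is judged:
By the outcome, as a careful person would: the job done as asked, in the order asked, and still so for the second after the job is handed in, with the robot touching nothing.
It also fails if it takes over 35 s, if anything falls off the work surface, if the arm or the gripper's body presses on something with over 40 N, if the wrist force passes 120 N, or if a joint passes its speed limit or range.

## Robot

A 6-joint arm with a two-finger parallel gripper is mounted at the origin on the work surface. World frame = base frame: x ahead of the robot, y to its left, z up, the work surface at z = 0. Lengths are in mm, angles in rad, forces in N, time in s.
With the tool pointing down it reaches from about 275 to 1000 mm from the base axis. Payload 8.4 kg.
Tool frame: the origin (TCP) lies on the centre line of the jaws, within the pads' length; the fingertips stand r.tip_reach ahead of it and the grasp point (between the pads) lies 11 mm behind it (r.tip_reach is the distance from the TCP to the fingertips, in mm); z points along the fingers, y is the line along which they close (so a half turn about z gives the same grasp; the last joint's range is limited). The gripper opens to 85 mm and grips with 20 to 120 N. Pads are 22 mm wide; open, the fingers measure 114 mm over their backs; the gripper's body (76 mm by 85 mm) begins 54 mm behind the grasp point. The pads swing forward as they close: fully open they stand 13 mm farther back than shut.
Start: joints at [-1.212, 0.353, 1.633, -0, 1.155, -0.002], TCP at [220.638, -584.762, 239.281] pointing down, gripper open.
Joint ranges: [-2.63, 2.63], [-0.92, 2.1], [0.06, 2.66], [-1.3, 4.44], [0, 2.69], [-3.02, 3.02]. Speed limits (rad/s): [2.22, 2.22, 2.79, 3.14, 3.14, 3.14].

## Interface

Orientations are given as [roll, pitch, yaw] about the fixed x, y, z axes, in that order (R = Rz(yaw) Ry(pitch) Rx(roll)).
In Python, from rig import r gives the robot as it stands.
- The arm moves only by the tool carry_out, never from a script. Its argument "targets" is a list of rows, each an object with "dp": the shift along the tool's x, y, z in mm, a list of three; "yaw": the turn about the tool's z in degrees. A call has 1 to 12 rows; each row is the pose to reach, as a shift and turn from the pose commanded when the call began, along the tool's axes at that moment; what a row does not reach only later rows make up. A row lasts 1/8 s, in which the tool goes at most 62.5 mm and 10.7 degrees, less where a joint would pass 70% of its speed; a pose out of reach is approached as far as the arm can. A call with a gripper value outside its range is refused whole. "fingers" is the opening, from -1 (shut) to 1 (fully open), so that 0 is half open, set as the call begins (left out, the last holds). The fingers move at their own pace and stop on an object; "grip_force" is the grip in N (left out, the last holds). Time passes only in rows, so rows that repeat a pose let the fingers close. It gives the time, the measured TCP pose, the force, the opening and the grip force at its end, in the units of the state.
- r.sense(): the state, without advancing time (a new reading comes with each control period).
- r.grab_frame(name): name is "scene" or "top" or "wrist"; returns the picture (384x512x3 uint8, red, green, blue); there is no depth.
- r.get_calibration(name): a dict with "fx", "fy", "cx", "cy" (pixels), "rvec" (rotation vector, rad) and "tvec" (3), from world to camera coordinates, as OpenCV has them. Camera axes: x right, y down, z forward; pixel columns grow to the right and rows downward; lengths in mm; the calibration is good to about 2 mm. The wrist camera is an equidistant fisheye: a pixel r from the principal point sees the ray r / f radians off the axis. A picture is of the moment at which its call begins: read the wrist's pose just before it. get_calibration takes no time and is no camera call; for the wrist camera it gives the pose at the moment of the call.
- r.sign_off(): hands the job in; it is judged then, once.
The state is a dict: "clock": time; "qpos": joint angles; "qvel": joint speeds; "joint_efforts": joint torques, N m; "eef_pos": TCP position; "tcp_rot": TCP orientation; "contact_force": force on the tool from outside, world axes, zero at the start; "wrist_torque": the same for the moment, N m; "opening": opening from 0.0 (shut) to 1.0 (fully open); "grasp_force": force on a finger pad.
Only numpy, scipy, OpenCV 4.12 (cv2) and the standard library are available. Lean on these libraries where they do the work, as an engineer would, in place of code of your own. Each camera call takes 0.05 s, during which the arm holds its last target. There are 200 camera calls.

## Working session

There is one attempt and no reset: what is moved stays moved. The work goes in short steps, Python scripts to look and compute and a tool call to move; the robot and the scene stay as the last step left them, time stands still between calls to the robot, and variables do not carry over. Pictures are saved under pics/ and viewed, at most 12 in all, crops included, and the job is handed in when it is done.

Besides the shell and the picture viewer there is one more tool, called after "Emit:" as name(argument=value, ...), one argument or row to a line, values as JSON. carry_out: Moves the arm, as the interface text tells. Its arguments: {"type":"object","properties":{"targets":{"type":"array","items":{"type":"object","properties":{"dp":{"type":"array","items":{"type":"number"}},"yaw":{"type":"number"}}}},"fingers":{"type":"number"},"grip_force":{"type":"number"}},"required":["targets"]}

```bash
mkdir -p pics; ls
python3 - <<'E'
from rig import r
import cv2,numpy as np
s=r.sense();print({k:np.round(v,3) for k,v in s.items()},r.tip_reach)
a=[]
for n in("scene","top"):
    im=r.grab_frame(n)[:,:,::-1];cv2.imwrite(f"pics/{n}0.png",im);a.append(im)
    print(n,r.get_calibration(n))
cv2.imwrite("pics/both.png",cv2.resize(np.vstack(a),(400,600)))
E
```

```text
pics
{'clock': np.float64(0.0), 'qpos': array([-1.212,  0.354,  1.634,  0.   ,  1.155, -0.002]), 'qvel': array([ 0.   , -0.001,  0.   , -0.001,  0.   , -0.001]), 'joint_efforts': array([ 3.0000e-03, -6.0523e+01, -3.4207e+01,  0.0000e+00,  9.0000e-03,
        0.0000e+00]), 'eef_pos': array([ 220.488, -584.307,  238.522]), 'tcp_rot': array([-3.14 , -0.   ,  0.361]), 'contact_force': array([ 0.124, -0.466, -0.276]), 'wrist_torque': array([-0.018, -0.014,  0.038]), 'grasp_force': np.float64(0.0), 'opening': np.float64(1.002)} 8.0
scene {'fx': 375.0319377264673, 'fy': 375.0319377264673, 'cx': 253.65030116238736, 'cy': 188.58602781980088, 'rvec': array([ 1.91755879,  1.84203096, -0.55814141]), 'tvec': array([ -18.53349887, -426.9501041 , 1061.38190736])}
top {'fx': 381.30759803267125, 'fy': 381.30759803267125, 'cx': 258.07432865883834, 'cy': 189.13176630628632, 'rvec': array([ 2.18776888, -2.17287788,  0.0463096 ]), 'tvec': array([  5.46032015, 538.05865634, 824.08572767])}
```

View pics/scene0.png

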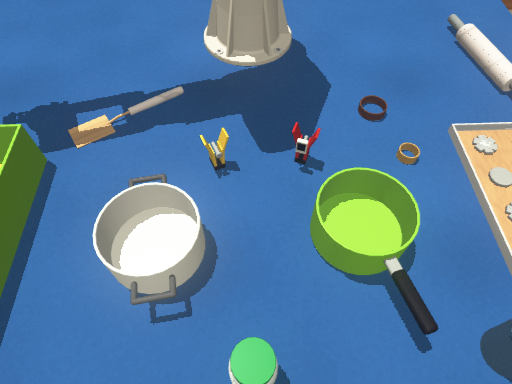

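View pics/top0.png

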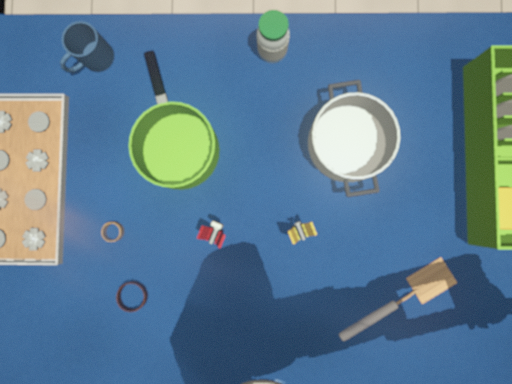

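The scene view shows the red clip at (303,143), the yellow one at (217,150), the green pan at (365,220) and its handle towards (430,325). In the top view they are at (211,233), (302,232) and (173,145), with the handle going up to (150,55).

```bash
cat > h.py <<'E'
from rig import r
import cv2,numpy as np
from scipy.optimize import least_squares
def rays(c,uv,fish=False):
    uv=np.atleast_2d(np.asarray(uv,float));R=cv2.Rodrigues(np.array(c['rvec']))[0]
    x=(uv-[c['cx'],c['cy']])/[c['fx'],c['fy']]
    if fish:
        t=np.linalg.norm(x,axis=1,keepdims=True)+1e-9
        d=np.hstack([x/t*np.sin(t),np.cos(t)])
    else: d=np.hstack([x,np.ones((len(x),1))])
    return -R.T@np.array(c['tvec']),d@R
def onplane(c,uv,z,fish=False):
    o,d=rays(c,uv,fish);return (o+d*((z-o[2])/d[:,2:]))[:,:2]
def mask(im,lo,hi):
    h=cv2.cvtColor(im,cv2.COLOR_BGR2HSV);return cv2.inRange(h,np.array(lo),np.array(hi))
def red(im): return mask(im,(0,140,90),(8,255,255))|mask(im,(172,140,90),(180,255,255))
def blobs(m,amin=8):
    n,l,s,c=cv2.connectedComponentsWithStats(m);return [(s[i,4],np.round(c[i],1),s[i,:4]) for i in range(1,n) if s[i,4]>=amin]
E
python3 - <<'E'
from h import *
im=cv2.imread('pics/top0.png');c=r.get_calibration('top')
m=mask(im,(35,120,60),(60,255,255));m[:,450:]=0
m[:,:110]=0
cn=max(cv2.findContours(m,0,1)[0],key=cv2.contourArea)[:,0]
o,_=rays(c,[0,0]);print('cam',o)
p=onplane(c,cn,93);ctr=p.mean(0);n=(ctr-o[:2])/np.linalg.norm(ctr-o[:2])
q=p[((p-ctr)@n)>-5]
f=least_squares(lambda x:np.hypot(*(q-x).T)-88,ctr,loss='soft_l1',f_scale=1);print('pan',f.x,len(q),np.abs(f.fun).mean())
print('handle',onplane(c,[[152,55],[160,98]],70))
for n in('top','scene'):
    im=cv2.imread(f'pics/{n}0.png');c=r.get_calibration(n)
    for nm,mm in(('red',red(im)),('yel',mask(im,(20,110,80),(34,255,255)))):
        for b in blobs(mm): print(n,nm,b,onplane(c,b[1],80))
im=cv2.imread('pics/top0.png')[200:265,180:330];i2=cv2.imread('pics/scene0.png')[110:175,190:340]
cv2.imwrite('pics/crop.png',cv2.resize(np.vstack([im,i2]),(690,598),interpolation=2))
E
```

```text
cam [485.89019889  -7.53675118 855.86688879]
pan [620.27177954 179.73118644] 127 1.6871936187646925
handle [[818.65107821 235.46830389]
 [725.81979495 216.2094349 ]]
top red (np.int32(131), array([204.7, 232.4]), array([198, 226,  15,  14], dtype=int32)) [[445.39399706 115.60682372]]
top red (np.int32(62), array([219.4, 238.6]), array([216, 231,   8,  16], dtype=int32)) [[433.14524817  85.52697989]]
top yel (np.int32(556), array([505. , 207.6]), array([498, 187,  14,  43], dtype=int32)) [[ 500.01873993 -488.24432925]]
top yel (np.int32(108), array([308.3, 229. ]), array([302, 223,  14,  12], dtype=int32)) [[453.99668162 -94.23177076]]
top yel (np.int32(96), array([293.7, 234.4]), array([289, 227,  10,  16], dtype=int32)) [[442.89251032 -64.79524063]]
scene red (np.int32(113), array([296.2, 131.8]), array([292, 122,  11,  21], dtype=int32)) [[433.68107242  86.4565574 ]]
scene red (np.int32(120), array([311.4, 141.6]), array([303, 128,  17,  32], dtype=int32)) [[460.72444254 113.79154312]]
scene red (np.int32(13), array([296.8, 154.8]), array([296, 153,   3,   5], dtype=int32)) [[492.92540471  81.43437512]]
scene yel (np.int32(206), array([222.2, 143.1]), array([217, 128,  12,  36], dtype=int32)) [[457.7551311  -62.34206266]]
scene yel (np.int32(130), array([209.5, 150.9]), array([200, 135,  17,  32], dtype=int32)) [[476.64960481 -86.84036859]]
```

View pics/crop.png

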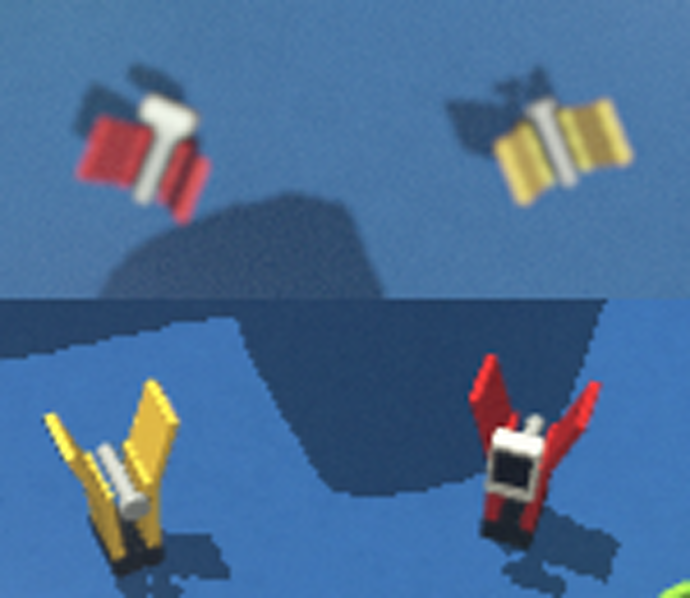

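The crop shows both clips upright. The red one's handles run along about 68° in the world, and its display faces away from the robot. I'll go above it now.

Emit:
carry_out(
  targets=[
    {"dp":[37,-47,0],"yaw":4},
    {"dp":[75,-94,0],"yaw":7},
    {"dp":[112,-141,0],"yaw":11},
    {"dp":[149,-188,0],"yaw":14},
    {"dp":[187,-235,0],"yaw":18},
    {"dp":[224,-282,0],"yaw":22},
    {"dp":[261,-329,0],"yaw":25},
    {"dp":[299,-376,0],"yaw":29},
    {"dp":[336,-422,0],"yaw":32},
    {"dp":[373,-469,0],"yaw":36},
    {"dp":[410,-516,0],"yaw":40},
    {"dp":[448,-563,0],"yaw":43},
  ],
  fingers=1,
  grip_force=40,
)

```text
clock: 1.6
eef_pos: [441.2, 102.2, 239.3]
tcp_rot: [3.142, -0.0, -0.391]
contact_force: [0.1, -1.8, 0.4]
opening: 0.999
grasp_force: 0.0
```

Run:
```python
from h import *
s=r.sense();print(s['eef_pos'],s['tcp_rot'],s['qpos'],s['qvel'])
c=r.get_calibration('wrist');im=r.grab_frame('wrist')[:,:,::-1].copy();cv2.imwrite('pics/w1.png',im)
print(c,rays(c,[0,0],1)[0],r.sense()['eef_pos'])
for b in blobs(red(im),30): print(b,onplane(c,b[1],80,1))
```

```text
[441.16316835 102.18398707 239.29236367] [ 3.14155930e+00 -2.93685450e-04 -3.91292067e-01] [ 2.24443347e-01  8.03192498e-02  1.98545218e+00 -2.23725165e-04
  1.07560075e+00  2.18663804e+00] [ 0.97225118  0.38942757 -0.42465095 -0.00269966  0.02582513  1.37792701]
{'fx': 297.3186396354542, 'fy': 297.3186396354542, 'cx': 258.85348245940474, 'cy': 194.11524975747548, 'rvec': array([-1.63410628,  2.44169035,  0.39412679]), 'tvec': array([263.15782697, 310.00539361, 495.90573687])} [516.53339555  71.49993723 373.30804448] [443.608477   107.98578929 239.69017924]
(np.int32(514), array([274.6, 179.4]), array([264, 163,  21,  35], dtype=int32)) [[435.25626369  87.65254249]]
(np.int32(540), array([242.8, 179.7]), array([233, 164,  21,  35], dtype=int32)) [[447.38281861 117.88943361]]
```

View pics/w1.png

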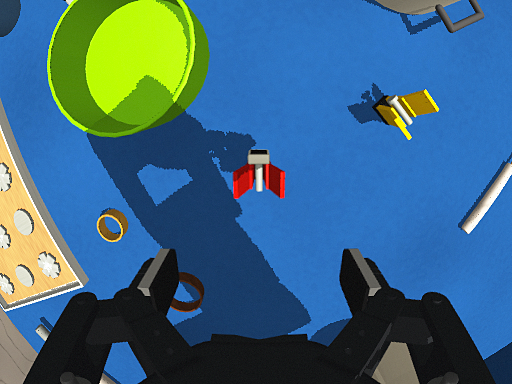

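The red clip is at (259,180), its two handle plates left and right with the grey pin and pod between them; the pan is at (125,60). I'll measure again now that the arm has settled.

Run:
```python
from h import *
r.grab_frame('wrist')
s=r.sense();c=r.get_calibration('wrist');im=r.grab_frame('wrist')[:,:,::-1].copy();cv2.imwrite('pics/w2.png',im)
print(s['eef_pos'],s['tcp_rot'],s['qvel'].round(3))
m=red(im);cs=[k[:,0] for k in cv2.findContours(m,0,1)[0] if len(k)>20 and cv2.contourArea(k)>200]
cs.sort(key=lambda k:k[:,0].mean())
P=[]
for k,sg in zip(cs,(-1,1)):
    e=[k[np.argmax(sg*k[:,0]*1.0+t*k[:,1])] for t in(-.6,.6)]
    P.append(onplane(c,e,95,1));print(e,P[-1], onplane(c,k.mean(0),80,1))
P=np.array(P);mid=P.reshape(-1,2).mean(0);d=P[0].mean(0)-P[1].mean(0)
ang=np.degrees(np.arctan2(d[1],d[0]));ax=P[:,1]-P[:,0]
print('mid',mid,'width',np.hypot(*d),'ang',ang,'platedir',np.degrees(np.arctan2(ax[:,1],ax[:,0])),np.hypot(*ax.T))
R=cv2.Rodrigues(np.array(c['rvec']))[0]
th=s['tcp_rot'][2];tx=np.array([np.cos(th),np.sin(th)]);ty=np.array([np.sin(th),-np.cos(th)])
e=mid-s['eef_pos'][:2];print('tool dxy',e@tx,e@ty)
g=mask(im,(35,120,60),(60,255,255));cn=max(cv2.findContours(g,0,1)[0],key=cv2.contourArea)[:,0]
o,_=rays(c,[0,0],1);p=onplane(c,cn,93,1);ctr=np.array([620,180.]);n=(ctr-o[:2])/np.linalg.norm(ctr-o[:2])
inn=(cn[:,1]>3)&(cn[:,0]>3)
q=p[(((p-ctr)@n)>0)&inn]
f=least_squares(lambda x:np.hypot(*(q-x).T)-88,ctr,loss='soft_l1',f_scale=1);print('pan',f.x,len(q),np.abs(f.fun).mean())
```

```text
[442.42640483 104.91151442 239.35170979] [-3.13955067e+00 -4.82782896e-04 -3.86575410e-01] [-0.082 -0.028  0.052 -0.04   0.026 -0.136]
[array([236, 172], dtype=int32), array([237, 198], dtype=int32)] [[461.85477941 121.62352332]
 [437.09520172 131.27694338]] [[447.27318674 118.21592239]]
[array([287, 172], dtype=int32), array([287, 197], dtype=int32)] [[443.3175045   75.94464236]
 [419.39448488  84.91223393]] [[434.69486164  87.79185529]]
mid [440.41549263 103.43933575] width 49.4601217670841 ang 68.51020840272253 platedir [158.69987122 159.45138986] [26.57489805 25.54855312]
tool dxy -1.3074792189774018 2.1216917877012738
pan [624.20414916 184.3018042 ] 141 0.42254023505857996
```

Emit:
carry_out(
  targets=[
    {"dp":[-1,-2,30],"yaw":-0.5},
    {"dp":[-1,-2,65],"yaw":-0.5},
    {"dp":[-1,-2,95],"yaw":-0.5},
    {"dp":[-1,-2,115],"yaw":-0.5},
    {"dp":[-1,-2,115],"yaw":-0.5},
    {"dp":[-1,-2,115],"yaw":-0.5},
  ],
)

```text
clock: 2.5
eef_pos: [441.1, 101.8, 124.9]
tcp_rot: [-3.141, -0.0, -0.382]
contact_force: [0.7, -0.2, 0.5]
opening: 1.002
grasp_force: 0.0
```

Run:
```python
from h import *
s=r.sense();c=r.get_calibration('wrist');im=r.grab_frame('wrist')[:,:,::-1].copy();cv2.imwrite('pics/w3.png',im)
print(s['eef_pos'],s['tcp_rot'],s['qvel'].round(3))
m=red(im);print(blobs(m,30))
cs=[k[:,0] for k in cv2.findContours(m,0,1)[0] if len(k)>20 and cv2.contourArea(k)>200]
cs.sort(key=lambda k:k[:,0].mean())
P=[]
for k,sg in zip(cs,(-1,1)):
    e=[k[np.argmax(sg*k[:,0]*1.0+t*k[:,1])] for t in(-.6,.6)]
    P.append(onplane(c,e,95,1));print(e,P[-1].round(1))
P=np.array(P);mid=P.reshape(-1,2).mean(0);d=P[0].mean(0)-P[1].mean(0)
print('mid',mid,'width',np.hypot(*d),'ang',np.degrees(np.arctan2(d[1],d[0])))
th=s['tcp_rot'][2];tx=np.array([np.cos(th),np.sin(th)]);ty=np.array([np.sin(th),-np.cos(th)])
e=mid-s['eef_pos'][:2];print('tool dxy',e@tx,e@ty)
```

```text
[441.10526512 101.78453558 124.93409314] [-3.14144331e+00 -3.99778493e-04 -3.81614052e-01] [ 0.006 -0.01  -0.009 -0.    -0.001  0.001]
[(np.int32(1254), array([232.5, 225.1]), array([217, 198,  35,  58], dtype=int32)), (np.int32(1195), array([283.5, 225.6]), array([268, 198,  31,  58], dtype=int32))]
[array([217, 216], dtype=int32), array([219, 253], dtype=int32)] [[462.9 120.6]
 [439.3 130.2]]
[array([298, 216], dtype=int32), array([296, 254], dtype=int32)] [[444.8  75.4]
 [420.4  85.1]]
mid [441.84325426 102.82170005] width 48.758326950739004 ang 67.74190123472606
tool dxy 0.2986420566308994 -1.237396874520739
```

View pics/w3.png

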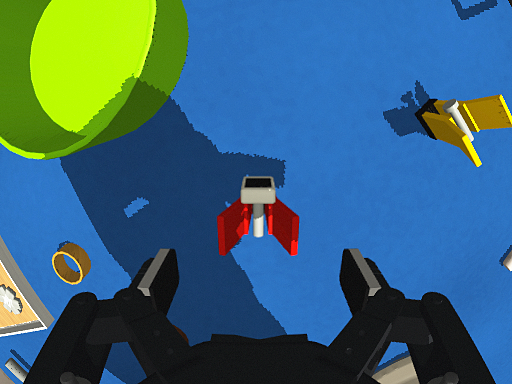

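The clip sits centred between the open fingers. I'll descend and squeeze.

Emit:
carry_out(
  targets=[
    {"dp":[0,-1,20]},
    {"dp":[0,-1,40]},
    {"dp":[0,-1,53]},
    {"dp":[0,-1,53]},
    {"dp":[0,-1,53]},
  ],
)

```text
schema error: expected keys dp, yaw
```

Emit:
carry_out(
  targets=[
    {"dp":[0,0,0]},
    {"dp":[0,0,0]},
    {"dp":[0,0,0]},
    {"dp":[0,0,0]},
    {"dp":[0,0,0]},
    {"dp":[0,0,0]},
    {"dp":[0,0,0]},
    {"dp":[0,0,0]},
  ],
  fingers=-1,
  grip_force=35,
)

```text
schema error: expected keys dp, yaw
```

Run:
```python
from h import *
s=r.sense();print(s['eef_pos'],s['contact_force'],s['opening'],s['grasp_force'])
a=cv2.resize(r.grab_frame('wrist')[:,:,::-1],(400,300))
b=r.grab_frame('scene')[:,:,::-1][70:220,230:430];b=cv2.resize(b,(400,300))
cv2.imwrite('pics/g1.png',np.hstack([a,b]))
```

```text
[441.39968556 101.98734272 125.19333579] [ 0.45047948  0.17021217 -0.04448668] 0.9995957527468363 0.0
```

View pics/g1.png

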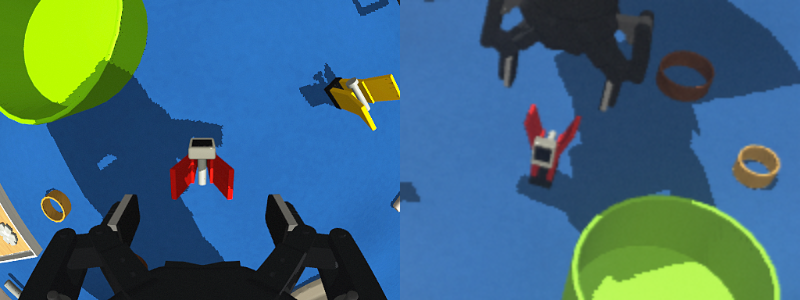

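The call was refused because yaw is a required key, so nothing has moved. Before descending I'll check the fingertips against the camera.

Run:
```python
from h import *
c=r.get_calibration('wrist')
for z in(117,130,140): print(z,onplane(c,[[170,250],[349,250]],z,1).round(1).tolist())
```

```text
117 [[461.3, 148.6], [423.8, 55.1]]
130 [[466.4, 141.7], [432.3, 56.7]]
140 [[470.3, 136.3], [438.9, 57.9]]
```

Emit:
carry_out(
  targets=[
    {"dp":[0,-1,10],"yaw":0},
    {"dp":[0,-1,20],"yaw":0},
    {"dp":[0,-1,20],"yaw":0},
  ],
)

```text
clock: 3.02
eef_pos: [440.4, 103.2, 103.2]
tcp_rot: [3.14, 0.002, -0.381]
contact_force: [0.5, -0.2, -0.6]
opening: 1.001
grasp_force: 0.0
```

Emit:
carry_out(
  targets=[
    {"dp":[0,0,15],"yaw":0},
    {"dp":[0,0,28],"yaw":0},
    {"dp":[0,0,33],"yaw":0},
    {"dp":[0,0,33],"yaw":0},
    {"dp":[0,0,33],"yaw":0},
  ],
)

```text
clock: 3.65
eef_pos: [441.4, 103.4, 71.4]
tcp_rot: [-3.141, -0.0, -0.381]
contact_force: [-0.2, 0.5, 0.0]
opening: 0.997
grasp_force: 0.0
```

Emit:
carry_out(
  targets=[
    {"dp":[0,0,0],"yaw":0},
    {"dp":[0,0,0],"yaw":0},
    {"dp":[0,0,0],"yaw":0},
    {"dp":[0,0,0],"yaw":0},
    {"dp":[0,0,0],"yaw":0},
    {"dp":[0,0,0],"yaw":0},
    {"dp":[0,0,0],"yaw":0},
    {"dp":[0,0,0],"yaw":0},
  ],
  fingers=-1,
  grip_force=35,
)

```text
clock: 4.65
eef_pos: [441.9, 101.7, 73.7]
tcp_rot: [3.139, -0.002, -0.379]
contact_force: [-6.1, -16.7, 41.5]
opening: 0.337
grasp_force: 34.5
```

Run:
```python
from h import *
s=r.sense();print(s['eef_pos'],s['contact_force'],s['opening'],s['grasp_force'])
a=cv2.resize(r.grab_frame('wrist')[:,:,::-1],(400,300))
b=r.grab_frame('scene')[:,:,::-1][70:220,230:430];b=cv2.resize(b,(400,300))
cv2.imwrite('pics/g2.png',np.hstack([a,b]))
```

```text
[441.93674051 101.6593479   73.67996936] [ -6.09792293 -16.69387092  41.45153244] 0.3368357345685107 34.53510945662856
```

View pics/g2.png

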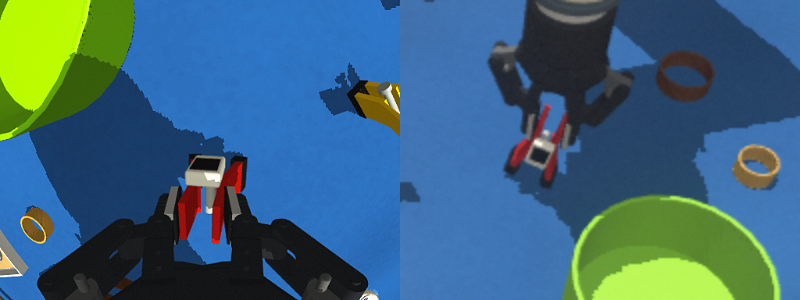

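The clip is squeezed with its jaws open, and the swing of the pads is pressing it onto the table. I'll lift it.

Emit:
carry_out(
  targets=[
    {"dp":[0,0,-5],"yaw":0},
    {"dp":[0,0,-20],"yaw":0},
    {"dp":[0,0,-50],"yaw":0},
    {"dp":[0,0,-85],"yaw":0},
    {"dp":[0,0,-110],"yaw":0},
    {"dp":[0,0,-120],"yaw":0},
    {"dp":[0,0,-120],"yaw":0},
    {"dp":[0,0,-120],"yaw":0},
  ],
)

```text
clock: 5.75
eef_pos: [440.6, 103.2, 190.4]
tcp_rot: [3.141, 0.001, -0.381]
contact_force: [-0.2, -0.6, -1.0]
opening: 0.292
grasp_force: 35.4
```

Run:
```python
from h import *
s=r.sense();c=r.get_calibration('wrist');print(s['eef_pos'],s['tcp_rot'],s['contact_force'],s['opening'],s['grasp_force'])
w=r.grab_frame('wrist')[:,:,::-1].copy();cv2.imwrite('pics/w4.png',w)
t=r.grab_frame('scene')[:,:,::-1].copy();cv2.imwrite('pics/s4.png',t)
a=cv2.resize(w[140:380,100:420],(400,300))
b=cv2.resize(t[30:180,230:430],(400,300))
cv2.imwrite('pics/g4.png',np.hstack([a,b]))
g=mask(w,(35,120,60),(60,255,255));cn=max(cv2.findContours(g,0,1)[0],key=cv2.contourArea)[:,0]
o,_=rays(c,[0,0],1);p=onplane(c,cn,93,1);ctr=np.array([622,182.]);n=(ctr-o[:2])/np.linalg.norm(ctr-o[:2])
inn=(cn[:,1]>3)&(cn[:,0]>3);q=p[(((p-ctr)@n)>0)&inn]
f=least_squares(lambda x:np.hypot(*(q-x).T)-88,ctr,loss='soft_l1',f_scale=1);print('pan',f.x,len(q),np.abs(f.fun).mean())
```

```text
[440.57538736 103.18018217 190.35807093] [ 3.14065978e+00  1.38371312e-03 -3.80934969e-01] [-0.23150897 -0.59082174 -1.03649949] 0.29164408508271067 35.44315695762634
pan [624.10090166 184.19405016] 143 0.4235368388638295
```

View pics/g4.png

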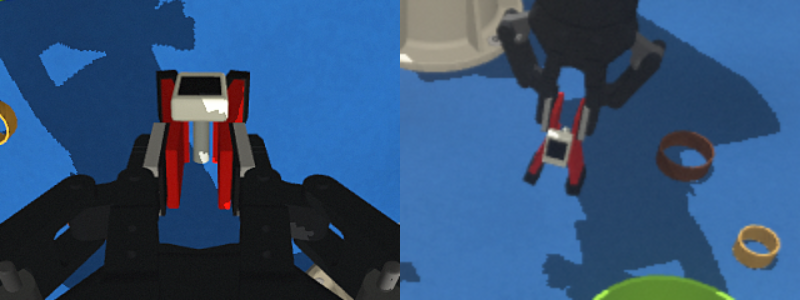

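The clip is held with its jaws fully open, symmetric and upright. I'll carry it over the near rim of the pan, where its axis is already radial.

Emit:
carry_out(
  targets=[
    {"dp":[8,-3,-10],"yaw":0},
    {"dp":[25,-10,-15],"yaw":0},
    {"dp":[50,-20,-15],"yaw":0},
    {"dp":[75,-31,-15],"yaw":0},
    {"dp":[100,-41,-15],"yaw":0},
    {"dp":[122,-50,-15],"yaw":0},
    {"dp":[135,-55,-15],"yaw":0},
    {"dp":[140,-57,-15],"yaw":0},
    {"dp":[140,-57,-15],"yaw":0},
    {"dp":[140,-57,-15],"yaw":0},
    {"dp":[140,-57,-15],"yaw":0},
  ],
)

```text
clock: 7.22
eef_pos: [591.9, 104.2, 206.4]
tcp_rot: [3.142, 0.0, -0.381]
contact_force: [-0.1, 0.0, 0.3]
opening: 0.289
grasp_force: 35.4
```

Run:
```python
from h import *
s=r.sense();c=r.get_calibration('wrist');print(s['eef_pos'],s['tcp_rot'],s['contact_force'],s['opening'],s['grasp_force'])
w=r.grab_frame('wrist')[:,:,::-1].copy();cv2.imwrite('pics/w5.png',w)
t=r.grab_frame('scene')[:,:,::-1].copy();cv2.imwrite('pics/s5.png',t)
a=cv2.resize(w,(400,300));b=cv2.resize(t[60:285,240:540],(400,300))
cv2.imwrite('pics/g5.png',np.hstack([a,b]))
# tip height from earlier scene picture (jaw tips before this move)
cs=r.get_calibration('scene');o,d=rays(cs,[[296.5,121.5],[316.5,123.5]])
tx=np.array([np.cos(-.381),np.sin(-.381),0]);p0=np.array([440.6,103.2,0])+15*tx
for k in d: print('tip',o+k*((p0-o)@tx/(k@tx)))
```

```text
[591.92177219 104.19910623 206.41739983] [ 3.14153138e+00  1.15175671e-04 -3.80777405e-01] [-0.06653984  0.01236928  0.28485892] 0.2890530654196833 35.3997015953064
tip [447.96097168  81.23715808 124.40878572]
tip [462.01389441 116.31923477 132.27921504]
```

View pics/g5.png

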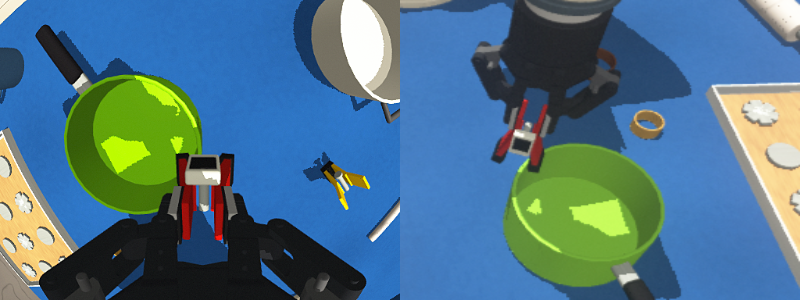

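The clip hovers over the near rim at wrist (205,170) of the half-picture, and almost the whole rim is visible. I'll refit the pan from here.

Run:
```python
from h import *
w=cv2.imread('pics/w5.png');c=r.get_calibration('wrist');s=r.sense()
g=mask(w,(35,120,60),(60,255,255));cn=max(cv2.findContours(g,0,1)[0],key=cv2.contourArea)[:,0]
o,_=rays(c,[0,0],1);p=onplane(c,cn,93,1);ctr=np.array([622,182.]);n=(ctr-o[:2])/np.linalg.norm(ctr-o[:2])
for lo in(0,-30):
    q=p[((p-ctr)@n)>lo]
    f=least_squares(lambda x:np.hypot(*(q-x[:2]).T)-88,ctr,loss='soft_l1',f_scale=1);print('cam',o,'pan',f.x,len(q),np.abs(f.fun).mean())
v=f.x-s['eef_pos'][:2];print('tcp radius',np.hypot(*v),np.degrees(np.arctan2(v[1],v[0])))
```

```text
cam [667.84588156  74.25496307 340.42784019] pan [626.58250159 183.89809905] 243 2.279742965437532
cam [667.84588156  74.25496307 340.42784019] pan [626.83788975 184.19511431] 308 4.998358880302747
tcp radius 87.20705130055238 66.54634083535706
```

Emit:
carry_out(
  targets=[
    {"dp":[0,0,12],"yaw":0},
    {"dp":[0,0,24],"yaw":0},
    {"dp":[0,0,36],"yaw":0},
    {"dp":[0,0,46],"yaw":0},
    {"dp":[0,0,52],"yaw":0},
    {"dp":[0,0,55],"yaw":0},
    {"dp":[0,0,55],"yaw":0},
    {"dp":[0,0,55],"yaw":0},
  ],
)

```text
clock: 8.32
eef_pos: [592.7, 104.2, 151.7]
tcp_rot: [-3.141, -0.001, -0.381]
contact_force: [0.3, 0.3, -0.7]
opening: 0.293
grasp_force: 35.4
```

Run:
```python
from h import *
s=r.sense();print(s['eef_pos'],s['contact_force'])
w=r.grab_frame('wrist')[:,:,::-1].copy();cv2.imwrite('pics/w6.png',w)
t=r.grab_frame('scene')[:,:,::-1].copy();cv2.imwrite('pics/s6.png',t)
a=cv2.resize(w[120:360,120:440],(400,300));b=cv2.resize(t[90:202,270:420],(400,300),interpolation=2)
cv2.imwrite('pics/g6.png',np.hstack([a,b]))
```

```text
[592.69492825 104.18886409 151.66175195] [ 0.31515874  0.31485804 -0.70947356]
```

View pics/g6.png

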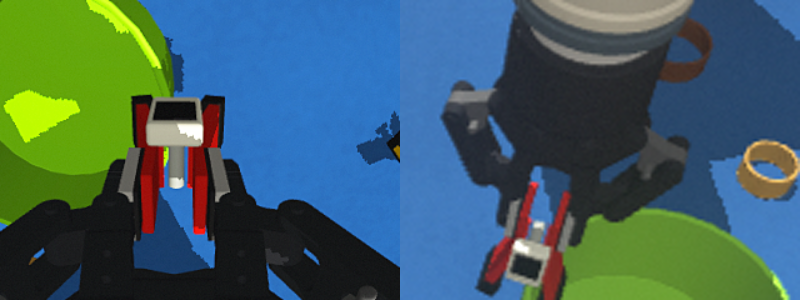

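The jaws straddle the wall with no contact force, and the rim passes under the pod at (172,80). I'll continue down.

Emit:
carry_out(
  targets=[
    {"dp":[0,0,5],"yaw":0},
    {"dp":[0,0,10],"yaw":0},
    {"dp":[0,0,14],"yaw":0},
    {"dp":[0,0,16],"yaw":0},
    {"dp":[0,0,16],"yaw":0},
  ],
)

```text
clock: 9.05
eef_pos: [592.3, 104.1, 135.1]
tcp_rot: [3.141, 0.0, -0.381]
contact_force: [0.2, 0.8, -0.6]
opening: 0.292
grasp_force: 35.4
```

Emit:
carry_out(
  targets=[
    {"dp":[0,0,3],"yaw":0},
    {"dp":[0,0,6],"yaw":0},
    {"dp":[0,0,8],"yaw":0},
    {"dp":[0,0,8],"yaw":0},
  ],
)

```text
clock: 9.55
eef_pos: [592.3, 104.1, 127.1]
tcp_rot: [3.141, 0.0, -0.381]
contact_force: [-0.2, 0.6, -0.5]
opening: 0.296
grasp_force: 35.4
```

Emit:
carry_out(
  targets=[
    {"dp":[0,0,1],"yaw":0},
    {"dp":[0,0,3],"yaw":0},
    {"dp":[0,0,3],"yaw":0},
    {"dp":[0,0,3],"yaw":0},
    {"dp":[0,0,3],"yaw":0},
    {"dp":[0,0,3],"yaw":0},
  ],
  fingers=1,
)

```text
clock: 10.3
eef_pos: [592.4, 104.1, 124.3]
tcp_rot: [-3.142, -0.0, -0.381]
contact_force: [0.2, 0.1, 0.4]
opening: 1.0
grasp_force: 0.0
```

Run:
```python
from h import *
s=r.sense();print(s['eef_pos'],s['contact_force'],s['opening'])
w=r.grab_frame('wrist')[:,:,::-1].copy();cv2.imwrite('pics/w7.png',w)
t=r.grab_frame('scene')[:,:,::-1].copy();cv2.imwrite('pics/s7.png',t)
a=cv2.resize(w[120:360,120:440],(400,300));b=cv2.resize(t[90:202,270:420],(400,300),interpolation=2)
cv2.imwrite('pics/g7.png',np.hstack([a,b]))
```

```text
[592.44148466 104.14704685 124.33423984] [0.15011064 0.05849836 0.35911928] 0.9997547720152844
```

View pics/g7.png

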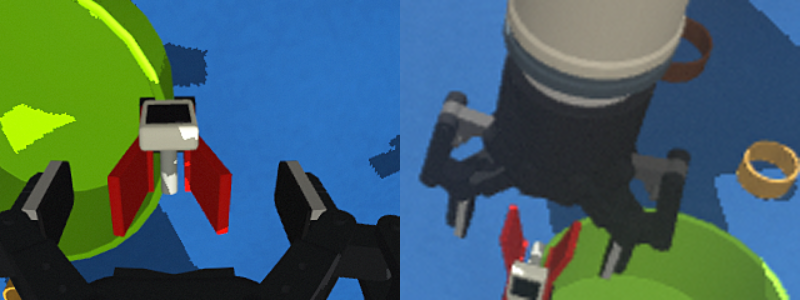

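The jaws have sprung shut on the wall, the clip stands upright and the fingers are clear. I'll retreat straight up.

Emit:
carry_out(
  targets=[
    {"dp":[0,0,-8],"yaw":0},
    {"dp":[0,0,-25],"yaw":0},
    {"dp":[0,0,-50],"yaw":0},
    {"dp":[0,0,-85],"yaw":0},
    {"dp":[-40,16,-120],"yaw":0},
    {"dp":[-90,36,-140],"yaw":0},
    {"dp":[-140,57,-150],"yaw":0},
    {"dp":[-190,77,-150],"yaw":0},
    {"dp":[-190,77,-150],"yaw":0},
    {"dp":[-190,77,-150],"yaw":0},
  ],
)

```text
clock: 11.65
eef_pos: [388.2, 103.5, 275.6]
tcp_rot: [-3.14, -0.002, -0.381]
contact_force: [1.4, 0.1, -0.5]
opening: 0.995
grasp_force: 0.0
```

Run:
```python
from h import *
s=r.sense();print(s['eef_pos'],s['contact_force'],s['clock'])
t=r.grab_frame('scene')[:,:,::-1].copy();u=r.grab_frame('top')[:,:,::-1].copy()
a=cv2.resize(t[100:250,190:430],(480,300),interpolation=2);b=cv2.resize(u[100:250,120:280],(320,300),interpolation=2)
cv2.imwrite('pics/g8.png',np.hstack([a,b]))
```

```text
[388.16681004 103.53724001 275.64652345] [ 1.42778431  0.13428335 -0.50829224] 11.65
```

View pics/g8.png

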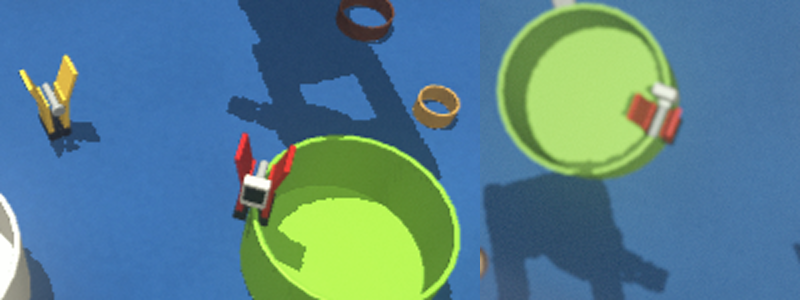

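The clip sits upright astride the rim at (260,190), well clear of the pan's handle, and the yellow clip still stands. One quick depth check, then I'll hand in.

Run:
```python
from h import *
cs=r.get_calibration('scene');o,d=rays(cs,[[311,169],[335,174.5]])
tx=np.array([np.cos(-.381),np.sin(-.381),0]);p0=np.array([592,104,0])
for k in d: print('top',o+k*((p0-o)@tx/(k@tx)),'(shut tips ~95 lower)')
```

```text
top [585.27133288  87.20238285 157.30105455] (shut tips ~95 lower)
top [599.77885161 123.41932465 160.15964184] (shut tips ~95 lower)
```

```bash
python3 -c "
from rig import r
print(r.sign_off())"
```

```text
the job is handed in; nothing more can be done
None
```

The red clip is clamped upright on the green saucepan's near rim, tips about 30 mm below the rim by estimate and clear of the pan's handle; the yellow clip was not touched, and I handed the job in at about 12 s.

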